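# Change the boring pallet over from short to long rails

### The arm

A 7-joint arm with a two-finger parallel gripper is mounted at the origin on a cart in front of the work surface, level with it; the furniture and walls round the work are solid. World frame = base frame: x ahead of the robot, y to its left, z up, the work surface at z = 0. Lengths are in m, angles in rad, forces in N, time in s.
With the tool pointing down it reaches from about 0.4 to 0.85 m from the base axis. Payload 10.4 kg.
Tool frame: the origin (TCP) lies midway between the tips of the shut fingers; the grasp point (between the pads) lies 19 mm behind it (manip.hold_point_z is the distance from the TCP to the grasp point, in m); z points along the fingers, y is the line along which they close (so a half turn about z gives the same grasp; the last joint's range is limited). The gripper opens to 85 mm and grips with 20 to 120 N. Pads are 22 mm wide; open, the fingers measure 114 mm over their backs; the gripper's body (76 mm by 85 mm) begins 54 mm behind the grasp point. The pads swing forward as they close: fully open they stand 13 mm farther back than shut.
Start: joints at [1.22, 0.332, -0.065, 1.46, 0.022, 1.35, -0.088], TCP at [0.201, -0.592, 0.231] pointing down, gripper open.
Joint ranges: [-2.6, 2.6], [-0.5, 2.12], [-1.47, 1.34], [0.16, 2.42], [-1.27, 4.41], [0.06, 2.06], [-2.6, 2.6]. Speed limits (rad/s): [2.22, 2.22, 2.79, 2.79, 3.14, 3.14, 3.14].

### API

Orientations are given as a unit quaternion [x, y, z, w].
In Python, from workcell import manip, eyes, job gives the robot as it stands.
- The arm moves only by the shell command python3 -m crank 'ROWS' [FORCE]. ROWS is JSON, a list that holds one entry, the list of rows, each a list of 7 numbers: the finger opening in cm, from 0 to 8.54, then the shift along the world's x, y, z in cm, then the turn, a rotation vector about the world's x, y, z in degrees. In form: [[[hand, x, y, z, ax, ay, az], ...]]. A call has 1 to 20 rows; each row shifts and turns the commanded pose from where the row before left it; what a row does not reach is not made up. A row lasts 1/8 s, in which the tool goes at most 62.5 mm and 10.7 degrees, less where a joint would pass 70% of its speed; a pose out of reach is approached as far as the arm can. A call with a gripper value outside its range is refused whole. The fingers move at their own pace and stop on an object; FORCE is the grip in N (left out, the last holds). Time passes only in rows, so rows that do not move let the fingers close. It gives the time, the measured TCP pose, the force, the opening and the grip force at its end, in the units of the state.
- manip.get_obs(): the state, without advancing time (a new reading comes with each control period).
- eyes.camera(name): name is "side" or "top" or "wrist"; returns (picture, depth): 384x512x3 uint8, red, green, blue; 384x512 float32, m along the optical axis (not along the pixel's ray), 0 where there is no reading.
- eyes.camera_params(name): a dict with "fx", "fy", "cx", "cy" (pixels), "world_from_camera" (4x4, takes a point from camera to world coordinates); the wrist camera has in their place "hand_eye" (4x4, takes a point from camera to tool coordinates, whose origin is the TCP and whose axes are the flange's). Camera axes: x right, y down, z forward; pixel columns grow to the right and rows downward; lengths in m; the calibration is good to about 2 mm. A picture is of the moment at which its call begins: read the wrist's pose just before it. camera_params takes no time and is no camera call.
- job.hand_in(): hands the job in; it is judged then, once.
The state is a dict: "clock": time; "joint_pos": joint angles; "joint_velocities": joint speeds; "tau": joint torques, N m; "position": TCP position; "ee_rot": TCP orientation; "ft_force": force on the tool from outside, world axes, zero at the start; "torque": the same for the moment, N m; "grip_width": opening from 0.0 (shut) to 1.0 (fully open); "grasp_force": force on a finger pad.
Only numpy, scipy, OpenCV 4.12 (cv2) and the standard library are available. Lean on these libraries where they do the work, as an engineer would, in place of code of your own. Each camera call takes 0.05 s, during which the arm holds its last target. There are 200 camera calls.

### The job

Change the boring jig over to the long rails: lay every short rail from the pallet flat on the outfeed board, and pinch the stop's spring pin flush and draw the stop towards you to the next hole, where the pin must snap out again. With the pallet still at its loading station lay every long rail flat in a bay of its own, between stop and fence; then push the pallet along until it clicks into the boring station at the drill guide block. Leave the glue bottle and the pencil where they are.

Things in the scene. Friction and masses are not known exactly. Their poses are not given: they have to be found in the camera images.
- jig: Fixed bed of the jig: plywood base with two steel rails along y, a notched bar along its near edge and, far right, an aluminium drill guide block (222 mm long, top 108 mm above the bench) with four steel bushes. Origin on the bench; x points from stop to fence, away from the robot, y to the left along the rails. The base reaches x -0.24 to +0.145, y -0.165 to +0.165.
- bay1 (a point): Deck point at the middle of the rightmost bay. Four bays lie side by side, at deck y = -0.081 (this), -0.027, +0.027, +0.081, each 36 mm clear; between them strips 6 mm high, 18 mm wide (keep fingertips above them). A rail lies along x in its bay, flat on the deck; the middle of a long one belongs at deck x = +0.012 as this point; short ones start at about +0.032.
- fence (a point): Middle of the foot of the fence's near face, at deck x = +0.075: the fence runs along the far side of the pallet, across all bays, 30 mm high and 16 mm thick.
- deck (a point): The pallet: a grey laminated deck 307 mm (x) by 222 mm (y) that slides along y on the jig's rails. This point lies on its upper face, 72 mm above the bench; axes as the jig's. The deck reaches x -0.215 to +0.092 and y -0.111 to +0.111 from here; the bays are its far half, the stop's tube runs along x at y = 0 in its near half.
- pallet (a joint): Travel of the pallet towards -y of the jig, m: 0 = loading station (as at the start), 0.090 = boring station, in front of the guide block; end of travel 0.118. A spring ball and notches hold it at either station: about 9 N to push it out, 2 N between, and it draws itself in over the last 3 mm.
- pallet_knob (a point): Grip point of the turned wooden knob of the pallet (30 mm diameter, its top 15 mm above and its foot 35 mm below this point), near right; it can be taken from above to slide the pallet.
- stop (a joint): Telescopic stop, m: 0 = at the start (86 mm from stop to fence); grows as it is drawn to -x of the deck, to the robot: 0.040 = next hole (126 mm), 0.045 = end of travel; -0.040 = the hole the other way. With the pin pressed flush it takes about 8 N to start and 3 N to slide; with the pin out it is locked, with 1.2 mm play.
- stop_face (a point): Middle of the stop's face towards the fence, 19 mm above the deck. The stop is a wooden bar 218 mm long across all bays, 16 mm thick, top 32 mm above the deck, on the far end of a grey square tube, 30 x 30 mm, which reaches 118 mm from the bar towards the robot over a fixed inner tube; the tube lies 19 to 49 mm above the deck.
- pin_head (a point): Tip of the domed brass pin (11 mm diameter) that stands 6 mm out of the right (-y) side of the grey tube, 34 mm above the deck, mid-height of the tube; the tube's middle line is 21 mm to +y from here. The pin sits in the fixed inner tube and stays when the stop slides. Two fingers pinching the tube across y, one covering the pin, press it flush and hold the tube.
- pin (a joint): How far the pin is pressed in, m: 0 = fully out, 0.006 = flush with the tube's side (about 4.5 N), about 0.008 = under the tube's wall between two holes.
- board: Fixed outfeed board lying on the bench left of the jig, 150 mm (along its x) by 260 mm (along its y), 14 mm thick; origin in the middle of its underside.
- short1: Short rail (or absent): bored wooden blank 80 x 26 x 26 mm, any long face may be up; origin in its middle, x along its length. It starts in a bay of the pallet.
- short2: Short rail (or absent): bored wooden blank 80 x 26 x 26 mm, any long face may be up; origin in its middle, x along its length. It starts in a bay of the pallet.
- short3: Short rail (or absent): bored wooden blank 80 x 26 x 26 mm, any long face may be up; origin in its middle, x along its length. It starts in a bay of the pallet.
- short4: Short rail (or absent): bored wooden blank 80 x 26 x 26 mm, any long face may be up; origin in its middle, x along its length. It starts in a bay of the pallet.
- long1: Long rail (or absent): wooden blank 120 x 26 x 26 mm, any long face may be up; origin in its middle, x along its length. It starts on a thin (6 mm) board that lies on the bench right of the jig.
- long2: Long rail (or absent): wooden blank 120 x 26 x 26 mm, any long face may be up; origin in its middle, x along its length. It starts on a thin (6 mm) board that lies on the bench right of the jig.
- long3: Long rail (or absent): wooden blank 120 x 26 x 26 mm, any long face may be up; origin in its middle, x along its length. It starts on a thin (6 mm) board that lies on the bench right of the jig.
- glue_bottle: Bystander: green glue bottle with red nozzle, 60 mm diameter, 189 mm high, standing; origin under it.
- pencil: Bystander: flat red carpenter's pencil, 14 x 175 x 8 mm; origin under the middle.

How it is judged:
On the way, in this order (a step that is already met when the one before it is completed fails the run):
1. the stop is drawn back to the next hole and the pin has snapped out through it (value of joint stop between 0.0365 and 0.0435 m and value of joint pin below 0.0025 m), for 0.2 s.
2. every long rail lies in a bay, with the pallet still at its loading station (x of long1 in the frame of deck between 0.003 and 0.021 m and y of long1 in the frame of deck between -0.09 and 0.09 m and z of long1 in the frame of deck between 0.01 and 0.0155 m and angle between the x axis of each of long1, long2, long3 and the x axis of deck, either way round below 0.12 rad and x of long2 in the frame of deck between 0.003 and 0.021 m and y of long2 in the frame of deck between -0.09 and 0.09 m and z of long2 in the frame of deck between 0.01 and 0.0155 m and x of long3 in the frame of deck between 0.003 and 0.021 m and y of long3 in the frame of deck between -0.09 and 0.09 m and z of long3 in the frame of deck between 0.01 and 0.0155 m and value of joint pallet below 0.006 m), for 0.2 s.
At the end, for the whole second after the job is handed in: Shorts flat on the board, middles over it. Stop 40 mm out within 3.5 mm, pin out within 2.5 mm. Longs flat on the deck in bays, within 0.12 rad of the bay's line and 9 mm of its middle lengthwise. Pallet in the boring detent, 90 mm within 3.5 mm. Rails at rest (all of step 1 and value of joint pallet between 0.0865 and 0.0935 m and x of long1 in the frame of deck between 0.003 and 0.021 m and y of long1 in the frame of deck between -0.09 and 0.09 m and z of long1 in the frame of deck between 0.01 and 0.0155 m and angle between the x axis of each of long1, long2, long3 and the x axis of deck, either way round below 0.12 rad and x of long2 in the frame of deck between 0.003 and 0.021 m and y of long2 in the frame of deck between -0.09 and 0.09 m and z of long2 in the frame of deck between 0.01 and 0.0155 m and x of long3 in the frame of deck between 0.003 and 0.021 m and y of long3 in the frame of deck between -0.09 and 0.09 m and z of long3 in the frame of deck between 0.01 and 0.0155 m and x of short1 in the frame of board between -0.075 and 0.075 m and y of short1 in the frame of board between -0.13 and 0.13 m and z of short1 in the frame of board between 0.024 and 0.031 m and angle between the x axis of each of short1, short2, short3, short4 and the z axis of board, either way round above 1.47 rad and x of short2 in the frame of board between -0.075 and 0.075 m and y of short2 in the frame of board between -0.13 and 0.13 m and z of short2 in the frame of board between 0.024 and 0.031 m and x of short3 in the frame of board between -0.075 and 0.075 m and y of short3 in the frame of board between -0.13 and 0.13 m and z of short3 in the frame of board between 0.024 and 0.031 m and x of short4 in the frame of board between -0.075 and 0.075 m and y of short4 in the frame of board between -0.13 and 0.13 m and z of short4 in the frame of board between 0.024 and 0.031 m and linear speed of each of short1, short2, short3, short4, long1, long2, long3 below 0.02 m/s); the robot touches nothing.
It fails at once if the glue bottle or the pencil is moved by more than 4 cm (distance of any of glue_bottle, pencil from where it was at the start of the episode above 0.04 m).
Of short1, short2, short3, short4 only 2 to 3 are there at a start; the rules pass over those that are not, and their reading is None.
Of long1, long2, long3 only 2 to 3 are there at a start; the rules pass over those that are not, and their reading is None.
At some moment in a run one of long1 may be knocked a few centimetres aside while the robot is not near it.
Once in a run the grip may slacken for a moment while it holds something.
It also fails if it takes over 210 s, if anything falls off the work surface, if the arm or the gripper's body presses on something with over 40 N, if the wrist force passes 120 N, or if a joint passes its speed limit or range.

## Working session

There is one attempt and no reset: what is moved stays moved. The work goes in short steps, Python scripts to look and compute and a shell command to move; the robot and the scene stay as the last step left them, time stands still between calls to the robot, and variables do not carry over. Pictures are saved under pics/ and viewed, at most 14 in all, crops included, and the job is handed in when it is done.

```bash
mkdir -p pics; ls
cat > h.py <<'E'
import numpy as np, cv2
from scipy.spatial.transform import Rotation as R
from workcell import manip, eyes, job
def snap(name, fn=None):
    o=manip.get_obs(); im,d=eyes.camera(name); p=eyes.camera_params(name)
    if name=='wrist':
        T=np.eye(4); T[:3,:3]=R.from_quat(o['ee_rot']).as_matrix(); T[:3,3]=o['position']
        W=T@np.array(p['hand_eye'])
    else: W=np.array(p['world_from_camera'])
    v,u=np.mgrid[0:384,0:512]
    P=np.stack([(u-p['cx'])/p['fx']*d,(v-p['cy'])/p['fy']*d,d],-1)@W[:3,:3].T+W[:3,3]
    P[d==0]=np.nan
    if fn: cv2.imwrite('pics/'+fn,im[:,:,::-1])
    return im,d,P,W,p
E
python3 - <<'E'
from h import *
for n in('top','side','wrist'):
    im,d,P,W,p=snap(n,n+'0.png'); np.savez('/tmp/%s0.npz'%n,im=im,P=P,d=d,W=W)
    print(n,W.round(3).tolist(),p['fx'],p['cx'],p['cy'],np.mean(d==0))
print(manip.get_obs(), manip.hold_point_z)
E
```

```text
pics
top [[-0.003, -0.996, 0.094, 0.475], [-1.0, 0.001, -0.013, -0.081], [0.013, -0.094, -0.995, 1.057], [0.0, 0.0, 0.0, 1.0]] 373.2512237544612 261.50911992345743 195.0764622683709 0.004002888997395833
side [[-0.906, -0.217, 0.363, 0.219], [-0.423, 0.438, -0.793, 0.72], [0.013, -0.872, -0.488, 0.57], [0.0, 0.0, 0.0, 1.0]] 409.16631011254094 255.51040743570928 192.55978022335145 0.0039520263671875
wrist [[0.322, -0.899, -0.296, 0.278], [-0.947, -0.306, -0.1, -0.566], [-0.001, 0.312, -0.95, 0.373], [0.0, 0.0, 0.0, 1.0]] 339.84800147894697 252.75600501387353 190.8055333316779 0.0039520263671875
{'clock': 0.15, 'joint_pos': array([ 1.22036496,  0.33273029, -0.06473064,  1.46076047,  0.0216083 ,
        1.34991168, -0.08850885]), 'joint_velocities': array([ 2.19938987e-04, -1.52726885e-03,  1.53882217e-03, -1.29907392e-03,
       -5.80615188e-05,  6.32441099e-04, -3.35016553e-04]), 'tau': array([ 1.01648213e-03, -6.25823522e+01,  4.96613444e-02, -3.91857970e+01,
        1.62627746e-02,  7.52405467e-03,  6.19479738e-05]), 'position': array([ 0.2011632 , -0.59143018,  0.23069078]), 'ee_rot': array([ 9.86592533e-01,  1.63201911e-01, -1.14028011e-04, -5.45156972e-04]), 'ft_force': array([0.20858813, 0.138562  , 0.55728025]), 'torque': array([-0.02385881, -0.00897879, -0.00940779]), 'grasp_force': 0.0, 'grip_width': 0.9969414961818849} 0.0187
```

View pics/top0.png

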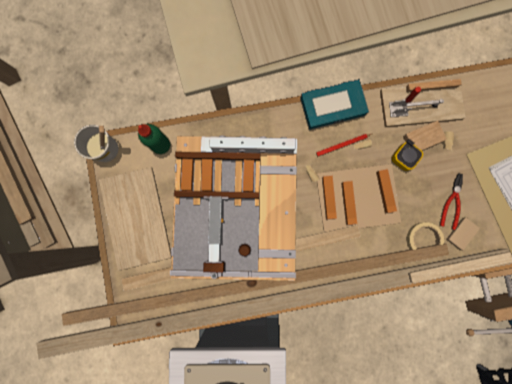

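View pics/side0.png

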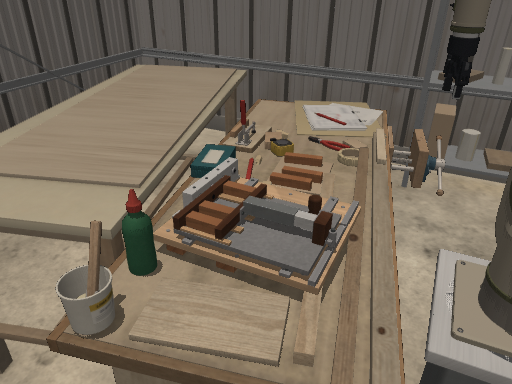

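The top view shows the jig at around (235,205), with the rails in the bays at columns 186–250, row 177. The long rails sit on a thin board at (330,197), (349,202) and (387,191), the outfeed board at (135,215), and the bottle at (153,138). The pencil is at (343,145).

Run:
```python
from h import *
z=np.load('/tmp/top0.npz'); im=z['im']; P=z['P']
c=cv2.resize(im[125:285,165:305],None,fx=4,fy=3.7,interpolation=cv2.INTER_CUBIC) if 0 else cv2.resize(im[128:283,165:305],None,fx=3.8,fy=3.8,interpolation=cv2.INTER_CUBIC)
cv2.imwrite('pics/crop1.png',c[:,:,::-1])
# long rails: orange-ish
hsv=cv2.cvtColor(im,cv2.COLOR_RGB2HSV)
for nm,(r0,r1,c0,c1) in dict(long=(165,230,315,400),bays=(150,205,170,262)).items():
    m=np.zeros(im.shape[:2],np.uint8); s=hsv[r0:r1,c0:c1]
    m[r0:r1,c0:c1]=((s[...,0]<16)&(s[...,1]>140)&(s[...,2]>120))
    n,l,st,ce=cv2.connectedComponentsWithStats(m)
    for i in range(1,n):
        if st[i,4]<60: continue
        q=P[l==i]; rc=cv2.minAreaRect((q[:,:2]*1000).astype(np.float32))
        print(nm,st[i],np.nanmedian(q,0).round(4),rc)
# heights along lines
for nm,(u,v) in dict(deckL=(190,250),deckR=(245,210),deckfree=(228,175),board=(135,215),guide=(250,145),fence=(215,155),stop=(215,194),tube=(214,215),tubehead=(214,240),knob=(244,250),base=(278,215),bench=(310,260),pencil=(343,145),bottle=(153,138)).items():
    print(nm,np.nanmedian(P[v-1:v+2,u-1:u+2].reshape(-1,3),0).round(4))
```

```text
long [379 169  18  44 394] [ 0.5831 -0.444   0.0328] ((585.7431640625, -443.67889404296875), (122.78423309326172, 30.33102798461914), 7.912624835968018)
long [323 176  14  43 397] [ 0.5666 -0.2828  0.0324] ((566.9771118164062, -282.4290466308594), (117.83879089355469, 25.904191970825195), 4.2002949714660645)
long [343 181  14  44 401] [ 0.5525 -0.3383  0.0326] ((553.0665893554688, -337.94482421875), (122.18047332763672, 26.329805374145508), 5.096925258636475)
bays [181 159  11  31 309] [0.621  0.1009 0.0982] ((622.1902465820312, 99.4714126586914), (25.242958068847656, 81.83384704589844), 84.64027404785156)
bays [201 159  11  31 317] [0.6211 0.0495 0.0981] ((622.3138427734375, 51.24079132080078), (80.84642028808594, 29.952232360839844), 0.3307185173034668)
bays [243 160  11  31 286] [ 0.6185 -0.0591  0.0983] ((619.8171997070312, -59.12885284423828), (23.67620086669922, 82.55118560791016), 87.94258880615234)
deckL [0.4249 0.0925 0.072 ]
deckR [ 0.529  -0.0507  0.0722]
deckfree [ 0.6222 -0.0054  0.0721]
board [0.5188 0.2569 0.0135]
guide [ 0.6949 -0.0645  0.1074]
fence [0.67   0.0262 0.1022]
stop [0.5683 0.0251 0.1035]
tube [0.5139 0.0253 0.1217]
tubehead [0.4519 0.0246 0.1218]
knob [ 0.4271 -0.0499  0.1229]
base [ 0.5167 -0.1391  0.0478]
bench [ 0.3924 -0.2306  0.0019]
pencil [ 0.7188 -0.329   0.0088]
bottle [0.7079 0.1796 0.128 ]
```

View pics/crop1.png

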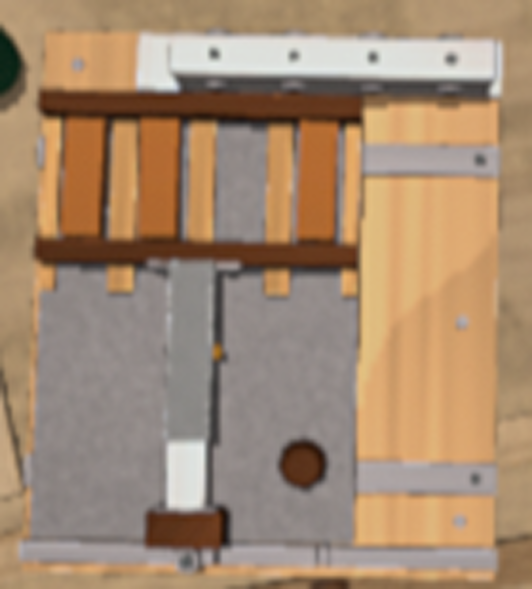

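The crop shows shorts in bays 4, 3 and 1 (crop x≈83, 160 and 318), with bay 2 at x≈240 empty. The brass pin is at crop (218,352) and the knob at (303,465).

Run:
```python
from h import *
A=[np.load('/tmp/%s0.npz'%n) for n in('top','side')]
def reg(z,x0,x1,y0,y1,z0,z1):
    P=z['P'].reshape(-1,3); m=(P[:,0]>x0)&(P[:,0]<x1)&(P[:,1]>y0)&(P[:,1]<y1)&(P[:,2]>z0)&(P[:,2]<z1)
    return P[m]
def show(nm,*b):
    for n,z in zip(('top','side'),A):
        q=reg(z,*b)
        if len(q)<5: print(nm,n,len(q)); continue
        rc=cv2.minAreaRect((q[:,:2]*1000).astype(np.float32))
        print(nm,n,len(q),np.median(q,0).round(4),np.percentile(q,[3,97],axis=0).round(4).tolist(),np.round(rc[0],1),np.round(rc[1],1),round(rc[2],2))
show('fence',.64,.70,-.09,.15,.099,.106)
show('stop',.55,.60,-.09,.15,.1,.108)
show('tube',.43,.56,0,.05,.118,.125)
show('short4',.58,.66,.08,.13,.093,.1005)
show('short3',.58,.66,.035,.075,.093,.1005)
show('short1',.58,.66,-.075,-.03,.093,.1005)
show('board',.40,.66,.18,.36,.010,.018)
show('guide',.67,.72,-.2,.1,.103,.112)
for i,(x,y) in enumerate([(.567,-.2825),(.553,-.338),(.5857,-.4437)]): show('long%d'%i,x-.075,x+.075,y-.03,y+.03,.026,.037)
show('knob',.4,.46,-.08,-.02,.112,.13)
show('deckblk',.36,.42,0,.06,.11,.14)
# pin by colour
z=A[0]; im=z['im']; h=cv2.cvtColor(im,cv2.COLOR_RGB2HSV)[215:227,219:228]
print(h[...,1]); print(z['P'][220,222:226].round(4))
# fence line fit
for n,b in(('fence',(.64,.70,-.085,.14,.099,.106)),('stop',(.55,.60,-.085,.14,.1,.1065))):
    q=reg(A[0],*b); print(n,np.polyfit(q[:,1],q[:,0],1))
```

```text
fence top 616 [0.6697 0.0187 0.1022] [[0.6443, -0.0825, 0.0992], [0.6904, 0.1217, 0.1056]] [670.2  21.1] [217.7  57.4] 89.91
fence side 582 [0.6686 0.0334 0.1026] [[0.6444, -0.0806, 0.0992], [0.6901, 0.1291, 0.105]] [669.4  22.3] [223.   59.1] 88.97
stop top 553 [0.5684 0.0249 0.104 ] [[0.5582, -0.0798, 0.1005], [0.5918, 0.1242, 0.1072]] [577.7  22.9] [215.6  44.2] 89.96
stop side 414 [0.568  0.0558 0.1048] [[0.5573, -0.076, 0.1002], [0.5875, 0.1321, 0.1067]] [574.6  24.3] [221.   48.2] 89.52
tube top 587 [0.4989 0.0248 0.1212] [[0.4371, 0.0101, 0.1184], [0.5566, 0.0381, 0.1241]] [495.6  24.3] [ 30.1 127.8] 88.74
tube side 528 [0.4927 0.0288 0.1219] [[0.4348, 0.0112, 0.1187], [0.5554, 0.0413, 0.1235]] [494.8  26. ] [ 33.5 130. ] 89.3
short4 top 289 [0.6207 0.1005 0.098 ] [[0.5836, 0.0882, 0.0943], [0.6576, 0.1136, 0.1001]] [620.1 100.5] [26.6 76.8] 88.22
short4 side 301 [0.6202 0.1049 0.0987] [[0.5849, 0.0896, 0.0941], [0.6577, 0.1162, 0.1003]] [621.3 102.5] [29.9 78.4] 86.92
short3 top 284 [0.6184 0.0492 0.0981] [[0.5822, 0.0365, 0.0948], [0.6553, 0.062, 0.1003]] [620.2  49.6] [76.6
[... 2095 characters left out ...]
6, 0.007, 0.111], [0.4173, 0.0538, 0.1261]] [396.   29.6] [51.5 47.6] 89.15
[[ 12  10  11  13  17  15  17  17  17]
 [  8   8   8  12  14  17  16  15  19]
 [  9   8  22  44  11  15  17  16  17]
 [  5  12  81 135  40  13  16  17  17]
 [  4  23 135 190  78  14  15  16  16]
 [  4  31 152 204 108  18  14  16  16]
 [  4  31 150 202 120  18  15  16  16]
 [  9  20 121 145  57  11  15  18  18]
 [  7   8  41  36  14  13  17  18  18]
 [ 11   6   4  14  13  18  18  16  16]
 [ 11   8   7  14  16  15  16  17  16]
 [ 10  10  11  14  16  17  16  16  17]]
[[0.5017 0.0061 0.1111]
 [0.5018 0.0039 0.1078]
 [0.5028 0.0047 0.0693]
 [0.5027 0.0017 0.0739]]
fence [-0.0090511  0.6691022]
stop [0.01968186 0.56911105]
```

```bash
python3 -m crank '[[[4.4,4.4,2.5,0,0,0,-2.5],[4.4,4.4,2.5,0,0,0,-2.5],[4.4,4.4,2.5,0,0,0,-2.5],[4.4,4.4,2.5,0,0,0,-2.5],[4.4,4.4,2.5,0,0,0,-2.5],[4.4,4.4,2.5,0,0,0,-2.5],[4.4,4.4,2.5,0,0,0,-2.5],[4.4,4.4,2.5,0,0,0,-2.3],[4.4,0.5,4.1,0,0,0,0],[4.4,0.5,4.1,0,0,0,0],[4.4,0.5,4.1,0,0,0,0],[4.4,0.5,4.1,0,0,0,0],[4.4,0.5,4.1,0,0,0,0],[4.4,0.5,4.1,0,0,0,0],[4.4,0.5,4.1,0,0,0,0],[4.4,0.5,4.1,0,0,0,0],[4.4,0.5,4.1,0,0,0,0],[4.4,0.5,4.1,0,0,0,0],[4.4,0.5,4.1,0,0,0,0],[4.4,0,0,0,0,0,0]]]' 40
python3 - <<'E'
from h import *
im,d,P,W,p=snap('wrist','w1.png'); np.savez('/tmp/w1.npz',im=im,P=P,W=W)
o=manip.get_obs(); print(o['position'],R.from_quat(o['ee_rot']).as_matrix()[:,0])
E
```

```text
clock: 2.65
position: [0.6078, 0.0638, 0.231]
ee_rot: [1.0, -0.006, -0.0, -0.001]
ft_force: [0.1, 0.4, -0.4]
grip_width: 0.517
grasp_force: 0.0
[0.60794275 0.06091253 0.23095738] [ 9.99890035e-01 -1.48107957e-02 -7.46755114e-04]
```

View pics/w1.png

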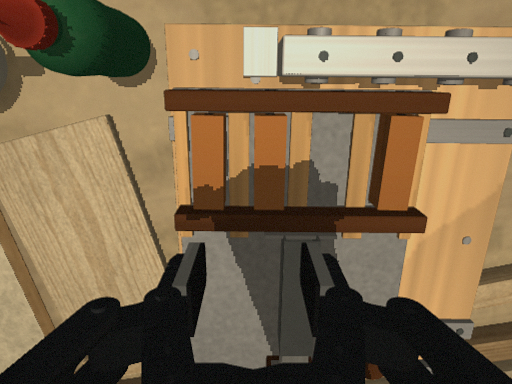

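The wrist view shows shorts at (208,160), (270,160) and (400,162), between the fence at row 100 and the stop bar at row 220. I'll refine their positions from this view.

Run:
```python
from h import *
z=np.load('/tmp/w1.npz'); P=z['P'].reshape(-1,3)
def s(nm,x0,x1,y0,y1,z0,z1):
    q=P[(P[:,0]>x0)&(P[:,0]<x1)&(P[:,1]>y0)&(P[:,1]<y1)&(P[:,2]>z0)&(P[:,2]<z1)]
    rc=cv2.minAreaRect((q[:,:2]*1000).astype(np.float32)); print(nm,len(q),np.median(q,0).round(4),np.round(rc[0],1),np.round(rc[1],1),round(rc[2],2)); return q
for y in(.1005,.0493,-.0591): s('short',.583,.655,y-.02,y+.02,.094,.1003)
q=s('fence',.661,.677,-.08,.12,.0995,.106); print(np.polyfit(q[:,1],q[:,0],1))
q=s('stop',.559,.577,-.08,.12,.1005,.107); print(np.polyfit(q[:,1],q[:,0],1))
# edges of fence/stop along x for slices, fence ends
for nm,a,b in(('f',.65,.69),('s',.55,.60)):
  for y in(-.07,-.02,.04,.09,.12):
    m=(P[:,0]>a)&(P[:,0]<b)&(abs(P[:,1]-y)<.004)&(P[:,2]>.1005)&(P[:,2]<.107); print(nm,y,np.percentile(P[m,0],[4,96]).round(4) if m.sum()>5 else None)
  m=(P[:,0]>a)&(P[:,0]<b)&(P[:,2]>.1005)&(P[:,2]<.107)&(P[:,1]<.17)&(P[:,1]>-.13); print(np.percentile(P[m,1],[.5,99.5]))
```

```text
short 2676 [0.621  0.1012 0.0976] [618.9 101.6] [26.3 72.5] 87.84
short 2626 [0.6213 0.0499 0.0976] [619.   49.6] [25.8 72.1] 89.38
short 2784 [ 0.6209 -0.0576  0.0977] [619.  -58.2] [27.1 72.9] 87.78
fence 4530 [0.6704 0.0116 0.1016] [670.3  19.9] [200.   15.1] 89.29
[0.01033835 0.67021443]
stop 3875 [0.5695 0.0129 0.1037] [568.7  20. ] [200.   16.8] 89.74
[0.00976827 0.56917976]
f -0.07 [0.6632 0.6891]
f -0.02 [0.6637 0.6781]
f 0.04 [0.6648 0.6794]
f 0.09 [0.6659 0.6801]
f 0.12 [0.6665 0.6811]
[-0.1181133   0.13043912]
s -0.07 [0.5608 0.5756]
s -0.02 [0.5626 0.5767]
s 0.04 [0.5615 0.5779]
s 0.09 [0.5645 0.579 ]
s 0.12 [0.5647 0.5797]
[-0.08356793  0.13085327]
```

```bash
python3 -m crank '[[[4.4,1.2,4.0,-2,0,0,0],[4.4,0,0,-4,0,0,0],[4.4,0,0,-3,0,0,0],[4.4,0,0,0,0,0,0],[4.4,0,0,-3,0,0,0],[4.4,0,0,-2,0,0,0],[4.4,0,0,-1.2,0,0,0],[4.4,0,0,0,0,0,0],[4.4,0,0,0,0,0,0]]]' 40
```

```text
clock: 3.82
position: [0.6208, 0.0994, 0.0803]
ee_rot: [1.0, -0.009, 0.001, -0.0]
ft_force: [0.6, 0.0, -0.1]
grip_width: 0.512
grasp_force: 0.0
```

```bash
python3 -m crank '[[[2,0,0,0,0,0,0],[2,0,0,0,0,0,0],[2,0,0,0,0,0,0],[2,0,0,0,0,0,0],[2,0,0,2,0,0,0],[2,0,0,4,0,0,0],[2,0,0,4,0,0,0],[2,0,0,3,0,0,0],[2,-1.3,3.4,0,0,0,0],[2,-1.3,3.4,0,0,0,0],[2,-1.3,3.4,0,0,0,0],[2,-1.3,3.4,0,0,0,0],[2,-1.3,3.4,0,0,0,0],[2,-1.2,3.3,0,0,0,0],[2,0,0,0,0,0,0],[2,0,0,0,0,0,0]]]' 40
python3 - <<'E'
from h import *
snap('wrist','w2.png')
E
```

```text
clock: 5.82
position: [0.5437, 0.3016, 0.21]
ee_rot: [1.0, -0.009, 0.0, 0.0]
ft_force: [0.0, -0.5, -1.1]
grip_width: 0.3
grasp_force: 39.9
```

View pics/w2.png

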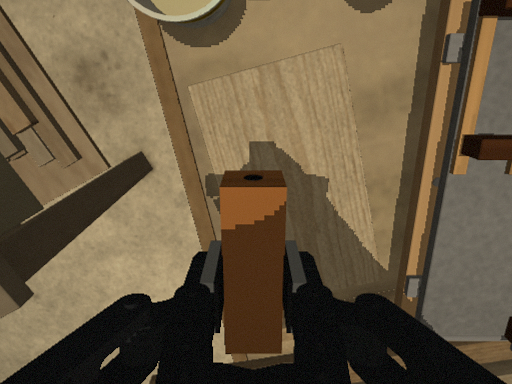

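The short rail is held squarely (column 252), with the board's edges clear around it. Next I lower and release it.

```bash
python3 -m crank '[[[2,0,0,-4,0,0,0],[2,0,0,-5,0,0,0],[2,0,0,-5,0,0,0],[2,0,0,-2.5,0,0,0],[2,0,0,-1.5,0,0,0],[2,0,0,-0.7,0,0,0],[2,0,0,0,0,0,0],[2,0,0,0,0,0,0]]]' 40
```

```text
clock: 6.88
position: [0.5439, 0.3024, 0.0233]
ee_rot: [1.0, -0.009, 0.001, -0.0]
ft_force: [0.5, 0.0, -0.2]
grip_width: 0.296
grasp_force: 39.9
```

```bash
python3 -m crank '[[[4.4,0,0,0,0,0,0],[4.4,0,0,0,0,0,0],[4.4,0,0,0,0,0,0],[4.4,0,0,4,0,0,0],[4.4,0,0,5,0,0,0],[4.4,0,0,5,0,0,0],[4.4,0,0,4.7,0,0,0],[4.4,1.3,-4.2,0,0,0,0],[4.4,1.3,-4.2,0,0,0,0],[4.4,1.3,-4.2,0,0,0,0],[4.4,1.3,-4.2,0,0,0,0],[4.4,1.3,-4.2,0,0,0,0],[4.4,1.1,-4.2,0,0,0,0],[4.4,0,0,-3,0,0,0],[4.4,0,0,-4,0,0,0],[4.4,0,0,0,0,0,0],[4.4,0,0,0,0,0,0]]]' 40
```

```text
clock: 9.0
position: [0.6199, 0.0506, 0.141]
ee_rot: [1.0, -0.009, 0.001, -0.0]
ft_force: [0.0, -0.2, 0.6]
grip_width: 0.521
grasp_force: 0.0
```

```bash
python3 -m crank '[[[4.4,0,-0.1,-3,0,0,0],[4.4,0,0,-2,0,0,0],[4.4,0,0,-1.1,0,0,0],[4.4,0,0,0,0,0,0],[4.4,0,0,0,0,0,0],[2,0,0,0,0,0,0],[2,0,0,0,0,0,0],[2,0,0,0,0,0,0],[2,0,0,0,0,0,0],[2,0,0,3,0,0,0],[2,0,0,5,0,0,0],[2,0,0,5,0,0,0],[2,-1.2,3.7,0,0,0,0],[2,-1.2,3.7,0,0,0,0],[2,-1.2,3.7,0,0,0,0],[2,-1.2,3.7,0,0,0,0],[2,-1.2,3.6,0,0,0,0],[2,0,0,-3,0,0,0],[2,0,0,0,0,0,0],[2,0,0,0,0,0,0]]]' 40
```

```text
clock: 11.5
position: [0.5597, 0.2327, 0.1791]
ee_rot: [1.0, -0.009, 0.0, 0.0]
ft_force: [-0.1, -0.3, -0.3]
grip_width: 0.292
grasp_force: 46.3
```

```bash
python3 -m crank '[[[2,0,0,-5,0,0,0],[2,0,0,-5,0,0,0],[2,0,0,-3,0,0,0],[2,0,0,-1.7,0,0,0],[2,0,0,-0.8,0,0,0],[2,0,0,0,0,0,0],[2,0,0,0,0,0,0],[4.4,0,0,0,0,0,0],[4.4,0,0,0,0,0,0],[4.4,0,0,0,0,0,0],[4.4,0,0,4,0,0,0],[4.4,0,0,5,0,0,0],[4.4,0,0,5,0,0,0],[4.4,0,0,4.6,0,0,0],[4.4,0,0,0,0,0,0]]]' 40
```

```text
clock: 13.38
position: [0.5609, 0.2343, 0.2136]
ee_rot: [1.0, -0.009, 0.003, -0.001]
ft_force: [-0.3, -0.1, -1.5]
grip_width: 0.512
grasp_force: 0.0
```

```bash
python3 -m crank '[[[4.4,1.2,-4.9,0,0,0,0],[4.4,1.2,-4.9,0,0,0,0],[4.4,1.2,-4.9,0,0,0,0],[4.4,1.2,-4.9,0,0,0,0],[4.4,1.2,-4.9,0,0,0,0],[4.4,0,-4.6,0,0,0,0],[4.4,0,0,-5,0,0,0],[4.4,0,0,-2,0,0,0],[4.4,0,0,0,0,0,0],[4.4,0,0,0,0,0,0]]]' 40
python3 - <<'E'
from h import *
im,d,P,W,p=snap('wrist'); P=P.reshape(-1,3)
q=P[(P[:,0]>.583)&(P[:,0]<.66)&(abs(P[:,1]+.058)<.025)&(P[:,2]>.094)&(P[:,2]<.1005)]
print(len(q),np.median(q,0),cv2.minAreaRect((q[:,:2]*1000).astype(np.float32)))
im,d,P,W,p=snap('top'); P=P.reshape(-1,3)
q=P[(P[:,0]>.4)&(P[:,0]<.65)&(P[:,1]>.17)&(P[:,1]<.36)&(P[:,2]>.032)&(P[:,2]<.05)]
print(q.min(0),q.max(0),len(q))
E
```

```text
clock: 14.62
position: [0.6201, -0.0568, 0.1408]
ee_rot: [1.0, -0.008, 0.001, -0.0]
ft_force: [-0.5, -0.4, -0.1]
grip_width: 0.517
grasp_force: 0.0
5344 [ 0.62502267 -0.05837977  0.09767452] ((621.2500610351562, -58.365455627441406), (26.068706512451172, 77.23229217529297), 87.71065521240234)
[0.50423956 0.21819134 0.03207099] [0.59978562 0.31611352 0.04598734] 625
```

```bash
python3 -m crank '[[[4.4,0,-0.1,-3,0,0,0],[4.4,0,0,-2,0,0,0],[4.4,0,0,-1.1,0,0,0],[4.4,0,0,0,0,0,0],[2,0,0,0,0,0,0],[2,0,0,0,0,0,0],[2,0,0,0,0,0,0],[2,0,0,0,0,0,0],[2,0,0,3,0,0,0],[2,0,0,5,0,0,0],[2,0,0,5,0,0,0],[2,-2.4,4.4,0,0,0,0],[2,-2.4,4.4,0,0,0,0],[2,-2.4,4.4,0,0,0,0],[2,-2.4,4.4,0,0,0,0],[2,-2.3,4.3,0,0,0,0],[2,-2.3,4.3,0,0,0,0],[2,-2.3,4.3,0,0,0,0],[2,0,0,0,0,0,0],[2,0,0,0,0,0,0]]]' 40
```

```text
clock: 17.23
position: [0.4545, 0.2457, 0.2083]
ee_rot: [1.0, -0.009, 0.0, 0.0]
ft_force: [0.4, -0.7, -0.5]
grip_width: 0.294
grasp_force: 39.6
```

```bash
python3 -m crank '[[[2,0,0,-5,0,0,0],[2,0,0,-5,0,0,0],[2,0,0,-5,0,0,0],[2,0,0,-2.5,0,0,0],[2,0,0,-1.0,0,0,0],[2,0,0,0,0,0,0],[2,0,0,0,0,0,0],[6.2,0,0,0,0,0,0],[6.2,0,0,0,0,0,0],[6.2,0,0,0,0,0,0],[6.2,0,0,4,0,0,0],[6.2,0,0,5,0,0,0],[6.2,0,0,5,0,0,0],[6.2,0,0,4.5,0,0,0],[6.2,0,-4.5,0,0,0,0],[6.2,0,-4.5,0,0,0,0],[6.2,0,-4.5,0,0,0,0],[6.2,0,-4.5,0,0,0,0],[6.2,0,-4.5,0,0,0,0],[6.2,0,0,0,0,0,0]]]' 40
python3 - <<'E'
from h import *
im,d,P,W,p=snap('wrist','w3.png'); np.savez('/tmp/w3.npz',im=im,P=P,W=W)
h=cv2.cvtColor(im,cv2.COLOR_RGB2HSV); m=(h[...,0]>12)&(h[...,0]<32)&(h[...,1]>120)&(h[...,2]>70)
m&=(abs(P[...,0]-.50)<.02)&(abs(P[...,1]-.005)<.02)
v,u=np.nonzero(m); print(m.sum(),u.mean() if len(u) else 0,v.mean() if len(u) else 0,np.median(P[m],0) if len(u) else 0)
q=P.reshape(-1,3); 
for x in(.46,.48,.5,.52,.54):
    s=q[(abs(q[:,0]-x)<.004)&(abs(q[:,1]-.024)<.03)&(q[:,2]>.116)&(q[:,2]<.126)]; print(x,len(s),np.percentile(s[:,1],[3,97]) if len(s)>5 else 0,s[:,2].mean() if len(s) else 0)
im,d,P,W,p=snap('top'); P=P.reshape(-1,3)
q=P[(P[:,0]>.38)&(P[:,0]<.65)&(P[:,1]>.17)&(P[:,1]<.36)&(P[:,2]>.032)&(P[:,2]<.05)]
print(q.min(0),q.max(0),len(q))
E
```

```text
clock: 19.73
position: [0.4541, 0.0179, 0.2083]
ee_rot: [1.0, -0.012, -0.0, 0.0]
ft_force: [0.0, 0.6, 0.3]
grip_width: 0.73
grasp_force: 0.0
93 265.86021505376345 127.0752688172043 [0.50262301 0.00703784 0.10939731]
0.46 452 [0.01211693 0.04000209] 0.12065893727728327
0.48 489 [0.01110957 0.03946453] 0.12058472695880072
0.5 534 [0.01079709 0.03896969] 0.12058912704566443
0.52 568 [0.0104742  0.03859413] 0.12051799763619056
0.54 620 [0.01014988 0.03819595] 0.12047596173500637
[0.4157417  0.21851086 0.03205699] [0.59966687 0.31548613 0.04567139] 702
```

View pics/w3.png

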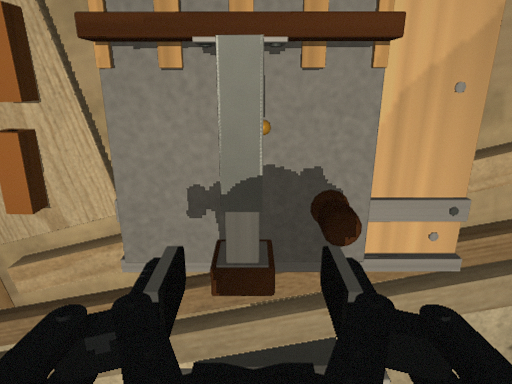

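The pin is at pixel (266,127), at about x=0.5025, and the tube's centre line is y≈0.025. I'll pinch there.

```bash
python3 -m crank '[[[6.2,4.8,0.4,0,0,0,0],[6.2,0,0,-3,0,0,0],[6.2,0,0,-3,0,0,0],[6.2,0,0,0,0,0,0],[6.2,0,0,0,0,0,0]]]' 60
```

```text
clock: 20.45
position: [0.5028, 0.0262, 0.1495]
ee_rot: [1.0, -0.008, 0.001, -0.0]
ft_force: [-0.5, 0.9, 0.4]
grip_width: 0.728
grasp_force: 0.0
```

```bash
python3 -m crank '[[[6.2,0,-0.1,-3,0,0,0],[6.2,0,0,-2,0,0,0],[6.2,0,0,-1.2,0,0,0],[6.2,0,0,0,0,0,0],[2.5,0,0,0,0,0,0],[2.5,0,0,0,0,0,0],[2.5,0,0,0,0,0,0],[2.5,0,0,0,0,0,0],[2.5,0,0,0,0,0,0],[2.5,0,0,0,0,0,0]]]' 60
```

```text
clock: 21.7
position: [0.5031, 0.0246, 0.0876]
ee_rot: [1.0, -0.009, 0.001, -0.0]
ft_force: [-1.3, 1.2, 6.3]
grip_width: 0.346
grasp_force: 58.9
```

```bash
python3 -m crank '[[[2.5,-0.3,0,0,0,0,0],[2.5,-0.3,0.01,0,0,0,0],[2.5,-0.3,0,0,0,0,0],[2.5,-0.3,0.01,0,0,0,0],[2.5,-0.3,0,0,0,0,0],[2.5,-0.3,0.01,0,0,0,0],[2.5,-0.3,0,0,0,0,0],[2.5,-0.3,0.01,0,0,0,0],[2.5,-0.3,0,0,0,0,0],[2.5,-0.3,0.01,0,0,0,0],[2.5,-0.3,0,0,0,0,0],[2.5,0,0,0,0,0,0],[2.5,0,0,0,0,0,0]]]' 60
```

```text
clock: 23.32
position: [0.47, 0.0252, 0.0876]
ee_rot: [1.0, -0.009, 0.001, -0.0]
ft_force: [-1.4, 1.7, 9.0]
grip_width: 0.346
grasp_force: 60.9
```

```bash
python3 -m crank '[[[2.5,-0.15,0,0,0,0,0],[2.5,-0.15,0,0,0,0,0],[2.5,-0.1,0,0,0,0,0],[2.5,-0.1,0,0,0,0,0],[2.5,-0.1,0,0,0,0,0],[2.5,-0.1,0,0,0,0,0],[2.5,0,0,0,0,0,0],[2.5,0,0,0,0,0,0],[2.5,0,0,0,0,0,0]]]' 60
python3 - <<'E'
from h import *
print(manip.get_obs()['ft_force'])
im,d,P,W,p=snap('side','s2.png')
q=P.reshape(-1,3); s=q[(q[:,0]>.50)&(q[:,0]<.60)&(abs(q[:,1]-.10)<.04)&(q[:,2]>.101)&(q[:,2]<.107)]; print(np.percentile(s[:,0],[3,50,97]))
cv2.imwrite('pics/s2c.png',cv2.resize(im[180:280,180:380],None,fx=4,fy=4,interpolation=cv2.INTER_CUBIC)[:,:,::-1])
E
```

```text
clock: 24.45
position: [0.4634, 0.0254, 0.0876]
ee_rot: [1.0, -0.009, 0.001, -0.0]
ft_force: [1.8, 2.8, 8.4]
grip_width: 0.344
grasp_force: 60.7
[1.76360703 2.75178672 8.44161161]
[0.52215894 0.52905756 0.53737166]
```

```bash
python3 -m crank '[[[2.5,-0.1,0,0,0,0,0],[2.5,0,0,0,0,0,0],[2.5,0,0,0,0,0,0]]]' 60;  python3 -m crank '[[[2.5,-0.1,0,0,0,0,0],[2.5,0,0,0,0,0,0],[2.5,0,0,0,0,0,0]]]' 60
```

```text
clock: 24.88
position: [0.4624, 0.0255, 0.0876]
ee_rot: [1.0, -0.009, 0.001, -0.0]
ft_force: [2.5, 2.9, 8.3]
grip_width: 0.346
grasp_force: 60.7
clock: 25.25
position: [0.4615, 0.0255, 0.0876]
ee_rot: [1.0, -0.009, 0.002, -0.0]
ft_force: [2.8, 2.8, 7.8]
grip_width: 0.344
grasp_force: 60.6
```

Run:
```python
from h import *
im,d,P,W,p=snap('wrist'); np.savez('/tmp/w4.npz',im=im,P=P)
c=np.array([.5026,.006,.106,1]); k=np.linalg.inv(W)@c; u=k[0]/k[2]*p['fx']+p['cx']; v=k[1]/k[2]*p['fy']+p['cy']; print(u,v)
q=P.reshape(-1,3); s=q[(q[:,0]>.50)&(q[:,0]<.60)&(abs(q[:,1]-.06)<.02)&(q[:,2]>.101)&(q[:,2]<.107)]; print(np.percentile(s[:,0],[3,50,97]) if len(s) else 0)
u,v=int(u),int(v); cv2.imwrite('pics/w4c.png',cv2.resize(im[max(v-60,0):v+60,max(0,u-80):u+80],None,fx=4,fy=4,interpolation=cv2.INTER_CUBIC)[:,:,::-1])
```

```text
301.0841035961028 187.23255216507317
[0.52143204 0.52941554 0.53677021]
```

View pics/w4c.png

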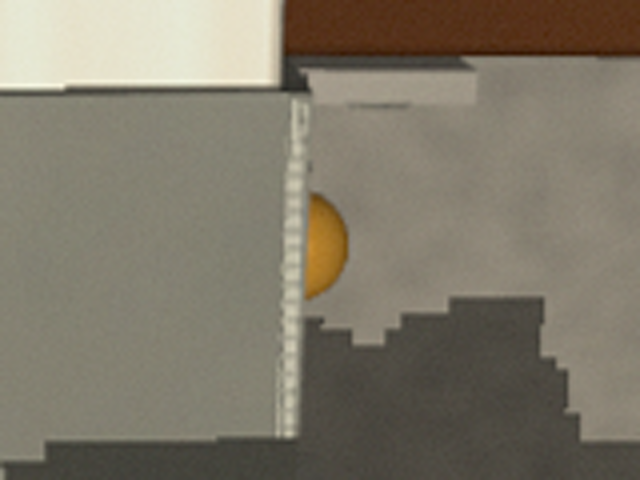

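The pin stands out of the tube (brass dome at crop (325,245)) and the stop bar has moved about 40 mm. I'll release and go to the long rails.

```bash
python3 -m crank '[[[6.2,0,0,0,0,0,0],[6.2,0,0,0,0,0,0],[6.2,0,0,0,0,0,0],[6.2,0,0,3,0,0,0],[6.2,0,0,5,0,0,0],[6.2,0,0,5,0,0,0],[4.6,1.0,-4.4,0,0,0,0.9],[4.6,1.0,-4.4,0,0,0,0.9],[4.6,1.0,-4.4,0,0,0,0.9],[4.6,1.0,-4.4,0,0,0,0.9],[4.6,1.0,-4.4,0,0,0,0.9],[4.6,1.0,-4.4,0,0,0,0.9],[4.6,1.0,-4.4,0,0,0,0],[4.6,0,0,0,0,0,0],[4.6,0,0,0,0,0,0]]]' 40
cat > longs.py <<'E'
from h import *
def longs(P, y0=-.55,y1=-.22,lo=.024,hi=.042):
    X=P[...,0];Y=P[...,1];Z=P[...,2]
    m=((X>.42)&(X<.72)&(Y>y0)&(Y<y1)&(Z>lo)&(Z<hi)).astype(np.uint8)
    n,l,st,ce=cv2.connectedComponentsWithStats(m); out=[]
    for i in range(1,n):
        if st[i,4]<150: continue
        q=P[l==i]; zt=np.percentile(q[:,2],80); q=q[abs(q[:,2]-zt)<.004]
        rc=cv2.minAreaRect((q[:,:2]*1000).astype(np.float32))
        (w,h),a=rc[1],rc[2]
        if h>w: a-=90; w,h=h,w
        if w<50: continue
        print('long c',np.round(rc[0],1),'size',round(w),round(h),'yaw',round(a,1),'z',zt.round(4),'px',ce[i].round())
E
python3 - <<'E'
from longs import *
for c in('wrist','top'):
    im,d,P,W,p=snap(c,c+'5.png'); print(c); longs(P)
E
```

```text
clock: 27.18
position: [0.5301, -0.2826, 0.2159]
ee_rot: [0.999, 0.038, -0.0, -0.0]
ft_force: [-0.9, 0.2, -0.6]
grip_width: 0.536
grasp_force: 0.0
wrist
long c [ 665.3 -483. ] size 55 27 yaw 20.0 z 0.0371 px [495.  26.]
long c [ 568.1 -282.4] size 120 26 yaw 4.5 z 0.0322 px [255. 121.]
long c [ 521.9 -283.7] size 169 145 yaw 6.9 z 0.0317 px [282. 189.]
long c [ 559.2 -477.1] size 121 28 yaw 10.6 z 0.0323 px [452. 146.]
long c [ 425.5 -518.4] size 63 11 yaw -90.0 z 0.03 px [460. 265.]
top
long c [ 699.6 -516. ] size 63 28 yaw 71.8 z 0.0395 px [413. 149.]
long c [ 588.8 -280.7] size 74 26 yaw 5.0 z 0.0341 px [328. 188.]
long c [ 455.2 -279.7] size 126 34 yaw -77.3 z 0.0319 px [329. 238.]
```

View pics/wrist5.png

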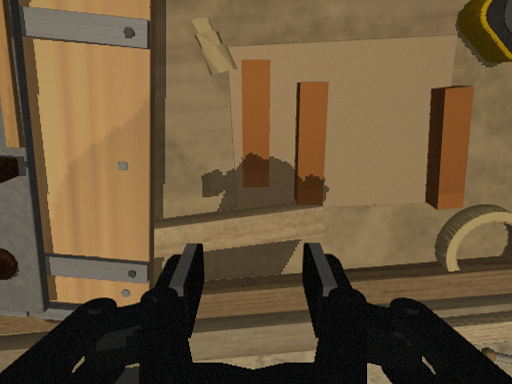

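The middle rail is at pixel (310,143). The right rail has been knocked towards the tape ring at (450,147), so I'll measure it again later. I'll pick the left rail first.

```bash
python3 -m crank '[[[4.6,3.8,0,-5,0,0,0],[4.6,0,0,-5,0,0,0],[4.6,0,0,-5,0,0,0],[4.6,0,0,-3,0,0,0],[4.6,0,0,0,0,0,0],[4.6,0,0,-1,0,0,0],[4.6,0,0,-1.1,0,0,0],[4.6,0,0,0,0,0,0],[4.6,0,0,0,0,0,0]]]' 40
```

```text
clock: 28.4
position: [0.5683, -0.2833, 0.016]
ee_rot: [0.999, 0.038, 0.0, 0.0]
ft_force: [-1.2, -0.3, -0.3]
grip_width: 0.54
grasp_force: 0.0
```

```bash
python3 -m crank '[[[2,0,0,0,0,0,0],[2,0,0,0,0,0,0],[2,0,0,0,0,0,0],[2,0,0,0,0,0,0],[2,0,0,2,0,0,0],[2,0,0,4,0,0,0],[2,0,0,5,0,0,0],[2,0,0,4,0,0,0],[2,0.5,3.8,0,0,0,-0.9],[2,0.5,3.8,0,0,0,-0.9],[2,0.5,3.8,0,0,0,-0.9],[2,0.5,3.8,0,0,0,-0.9],[2,0.5,3.8,0,0,0,-0.8],[2,0.5,3.6,0,0,0,-0.8],[2,0,0,-2,0,0,0],[2,0,0,0,0,0,0],[2,0,0,0,0,0,0],[2,0,0,0,0,0,0]]]' 60
cat > held.py <<'E'
from h import *
def held():
    o=manip.get_obs(); t=o['position']; print('tcp',t.round(4),'yaw',np.degrees(np.arctan2(*R.from_quat(o['ee_rot']).as_matrix()[[1,0],0])).round(2),'grip',round(o['grip_width'],3),round(o['grasp_force'],1))
    im,d,P,W,p=snap('wrist'); q=P.reshape(-1,3)
    h=cv2.cvtColor(im,cv2.COLOR_RGB2HSV).reshape(-1,3); col=(h[:,0]<16)&(h[:,1]>120)
    s=q[(q[:,2]>t[2]+.008)&(q[:,2]<t[2]+.024)&(q[:,0]>t[0]+.016)&(q[:,0]<t[0]+.08)&(abs(q[:,1]-t[1])<.025)]
    if len(s)>50:
        zt=np.percentile(s[:,2],60); s=s[abs(s[:,2]-zt)<.004]
        xs=np.linspace(t[0]+.02,t[0]+.055,8); c=[]
        for x in xs:
            k=s[abs(s[:,0]-x)<.003]; c.append((np.percentile(k[:,1],3)+np.percentile(k[:,1],97))/2)
        a=np.polyfit(xs,c,1); print('rail top z',zt.round(4),'far end x',np.percentile(s[:,0],99.5).round(4),'yaw',np.degrees(np.arctan(a[0])).round(2),'y at tcp x',np.polyval(a,t[0]).round(4))
    for nm,a,b in(('fence',.645,.69),('stop',.505,.56)):
        for y in np.arange(-.08,.14,.03):
            m=(q[:,0]>a)&(q[:,0]<b)&(abs(q[:,1]-y)<.005)&(q[:,2]>.1)&(q[:,2]<.107)
            if m.sum()>15: print(nm,y.round(2),np.percentile(q[m,0],[2,98]).round(4),m.sum())
    return im,P
E
python3 - <<'E'
from held import *
im,P=held(); cv2.imwrite('pics/h1.png',im[:,:,::-1])
E
```

```text
clock: 30.65
position: [0.5984, -0.0579, 0.1466]
ee_rot: [1.0, -0.008, 0.001, 0.0]
ft_force: [-0.1, -0.1, -1.2]
grip_width: 0.288
grasp_force: 59.4
tcp [ 0.5984 -0.0579  0.1466] yaw -0.87 grip 0.288 59.4
rail top z 0.162 far end x 0.6587 yaw -0.96 y at tcp x -0.058
fence -0.08 [0.662  0.6892] 623
fence -0.05 [0.6625 0.6895] 618
fence -0.02 [0.6634 0.6899] 585
fence 0.01 [0.6639 0.6793] 577
fence 0.04 [0.6644 0.6797] 571
fence 0.07 [0.6653 0.6802] 542
stop -0.08 [0.5192 0.5345] 47
stop 0.04 [0.536  0.5372] 18
stop 0.07 [0.5227 0.5377] 346
stop 0.1 [0.5229 0.5385] 354
```

View pics/h1.png

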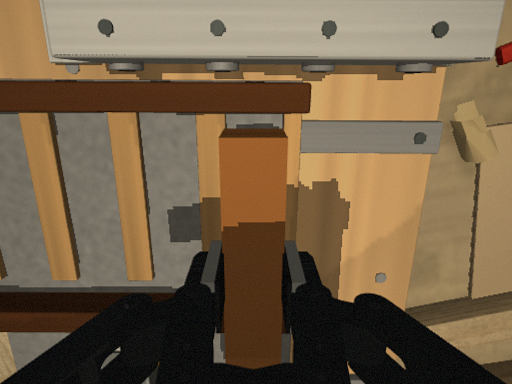

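The rail is aligned over bay 1, centred within a millimetre between stop and fence. I'll lower it.

```bash
python3 -m crank '[[[2,0,0,-2,0,0,0],[2,0,0,-2,0,0,0],[2,0,0,-1.2,0,0,0],[2,0,0,-0.6,0,0,0],[2,0,0,-0.5,0,0,0],[2,0,0,0,0,0,0],[2,0,0,0,0,0,0]]]' 60
```

```text
clock: 31.58
position: [0.5983, -0.0572, 0.0831]
ee_rot: [1.0, -0.007, 0.0, 0.0]
ft_force: [0.3, -0.4, -0.7]
grip_width: 0.286
grasp_force: 59.5
```

```bash
python3 -m crank '[[[4.4,0,0,0,0,0,0],[4.4,0,0,0,0,0,0],[4.4,0,0,0,0,0,0],[4.4,0,0,3,0,0,0],[4.4,0,0,5,0,0,0],[4.4,0,0,5,0,0,0],[4.4,-1.0,-4.0,0,0,0,0.9],[4.4,-1.0,-4.0,0,0,0,0.9],[4.4,-1.0,-4.0,0,0,0,0.9],[4.4,-1.0,-4.0,0,0,0,0.9],[4.4,-1.0,-4.0,0,0,0,0.9],[4.4,-1.0,-4.0,0,0,0,0.9],[4.4,-0.8,-4.0,0,0,0,0.6],[4.4,0,0,0,0,0,0],[4.4,0,0,0,0,0,0]]]' 40
python3 - <<'E'
from longs import *
im,d,P,W,p=snap('wrist'); longs(np.where((cv2.cvtColor(im,cv2.COLOR_RGB2HSV)[...,1:2]>130),P,np.nan))
print(manip.get_obs()['position'])
im,d,P,W,p=snap('top'); q=P.reshape(-1,3); s=q[(abs(q[:,0]-.598)<.05)&(abs(q[:,1]+.058)<.02)]; print('bay1 z',np.percentile(s[:,2],[20,50,80]))
E
```

```text
clock: 33.45
position: [0.5304, -0.3364, 0.2125]
ee_rot: [0.999, 0.045, 0.0, -0.0]
ft_force: [-0.2, 0.3, 0.5]
grip_width: 0.51
grasp_force: 0.0
long c [ 665.1 -503.2] size 78 42 yaw 88.7 z 0.0364 px [446.  33.]
long c [ 552.4 -338. ] size 120 26 yaw 5.1 z 0.0323 px [256. 139.]
long c [ 559.5 -476.8] size 120 27 yaw 10.3 z 0.0323 px [399. 145.]
[ 0.53063349 -0.33593276  0.21256797]
bay1 z [0.07396137 0.09716334 0.0991737 ]
```

```bash
python3 -m crank '[[[4.4,2.2,-0.2,-5,0,0,0],[4.4,0,0,-5,0,0,0],[4.4,0,0,-5,0,0,0],[4.4,0,0,-2.5,0,0,0],[4.4,0,0,0,0,0,0],[4.4,0,0,-1,0,0,0],[4.4,0,0,-1.1,0,0,0],[4.4,0,0,0,0,0,0],[4.4,0,0,0,0,0,0]]]' 40
```

```text
clock: 34.67
position: [0.5523, -0.3394, 0.017]
ee_rot: [0.999, 0.045, 0.0, 0.0]
ft_force: [0.6, -0.6, -0.1]
grip_width: 0.512
grasp_force: 0.0
```

```bash
python3 -m crank '[[[2,0,0,0,0,0,0],[2,0,0,0,0,0,0],[2,0,0,0,0,0,0],[2,0,0,0,0,0,0],[2,0,0,2,0,0,0],[2,0,0,5,0,0,0],[2,0,0,5,0,0,0],[2,0,0,3,0,0,0],[2,0.6,4.2,0,0,0,-0.8],[2,0.6,4.2,0,0,0,-0.8],[2,0.6,4.2,0,0,0,-0.8],[2,0.6,4.2,0,0,0,-0.8],[2,0.6,4.2,0,0,0,-0.7],[2,0.6,4.2,0,0,0,-0.7],[2,0.6,4.2,0,0,0,-0.7],[2,0.5,4.2,0,0,0,-0.7],[2,0,0,-2,0,0,0],[2,0,0,0,0,0,0],[2,0,0,0,0,0,0],[2,0,0,0,0,0,0]]]' 60
python3 - <<'E'
from held import *
held()
E
```

```text
clock: 37.17
position: [0.5994, -0.004, 0.1476]
ee_rot: [1.0, -0.008, 0.001, 0.0]
ft_force: [0.9, 0.2, -0.5]
grip_width: 0.286
grasp_force: 59.8
tcp [ 0.5994 -0.004   0.1476] yaw -0.89 grip 0.286 59.8
rail top z 0.1621 far end x 0.6607 yaw -0.76 y at tcp x -0.0042
fence -0.08 [0.6622 0.6892] 604
fence -0.05 [0.6626 0.6896] 594
fence -0.02 [0.6631 0.6898] 595
fence 0.01 [0.664 0.679] 561
fence 0.04 [0.6645 0.68  ] 567
fence 0.07 [0.665  0.6804] 566
fence 0.1 [0.666  0.6809] 554
fence 0.13 [0.6665 0.6814] 269
stop -0.02 [0.5202 0.5351] 43
stop 0.1 [0.5332 0.5388] 106
stop 0.13 [0.5238 0.5392] 251
```

```bash
python3 -m crank '[[[2,-0.1,0,-2,0,0,0],[2,0,0,-2,0,0,0],[2,0,0,-1.2,0,0,0],[2,0,0,-0.6,0,0,0],[2,0,0,-0.5,0,0,0],[2,0,0,0,0,0,0],[2,0,0,0,0,0,0]]]' 60
```

```text
clock: 38.1
position: [0.5983, -0.0032, 0.084]
ee_rot: [1.0, -0.007, 0.0, 0.0]
ft_force: [0.3, 0.8, -0.1]
grip_width: 0.286
grasp_force: 59.9
```

```bash
python3 -m crank '[[[4.4,0,0,0,0,0,0],[4.4,0,0,0,0,0,0],[4.4,0,0,0,0,0,0],[4.4,0,0,3,0,0,0],[4.4,0,0,5,0,0,0],[4.4,0,0,5,0,0,0],[4.4,-0.6,-4.3,0,0,0,1],[4.4,-0.6,-4.3,0,0,0,1],[4.4,-0.6,-4.3,0,0,0,1],[4.4,-0.6,-4.3,0,0,0,1],[4.4,-0.6,-4.3,0,0,0,1],[4.4,-0.6,-4.3,0,0,0,1],[4.4,-0.6,-4.3,0,0,0,1],[4.4,-0.6,-4.3,0,0,0,1],[4.4,-0.6,-4.3,0,0,0,1],[4.4,-0.6,-4.3,0,0,0,1],[4.4,-0.3,-4.2,0,0,0,1.2],[4.4,0,0,0,0,0,0],[4.4,0,0,0,0,0,0]]]' 40
python3 - <<'E'
from longs import *
im,d,P,W,p=snap('wrist'); longs(np.where((cv2.cvtColor(im,cv2.COLOR_RGB2HSV)[...,1:2]>130),P,np.nan))
print(manip.get_obs()['position'])
im,d,P,W,p=snap('top'); q=P.reshape(-1,3)
for y in(-.058,-.004):
    s=q[(abs(q[:,0]-.598)<.07)&(abs(q[:,1]-y)<.015)&(q[:,2]>.094)&(q[:,2]<.1)]; print('bay z',np.median(s,0))
E
```

```text
clock: 40.48
position: [0.5354, -0.4746, 0.2133]
ee_rot: [0.996, 0.091, 0.0, -0.0]
ft_force: [-0.2, -0.1, -0.1]
grip_width: 0.515
grasp_force: 0.0
long c [ 665.9 -508.4] size 81 43 yaw -79.8 z 0.0364 px [313.  30.]
long c [ 559. -477.] size 120 26 yaw 10.4 z 0.0323 px [259. 138.]
[ 0.53572045 -0.47403466  0.21350924]
bay z [ 0.59751176 -0.05904085  0.09801289]
bay z [ 0.59495561 -0.00464025  0.09798656]
```

```bash
python3 -m crank '[[[4.4,2.3,-0.2,-5,0,0,0],[4.4,0,0,-5,0,0,0],[4.4,0,0,-5,0,0,0],[4.4,0,0,-2.5,0,0,0],[4.4,0,0,0,0,0,0],[4.4,0,0,-1,0,0,0],[4.4,0,0,-1.2,0,0,0],[4.4,0,0,0,0,0,0],[4.4,0,0,0,0,0,0]]]' 40
```

```text
clock: 41.7
position: [0.5582, -0.4774, 0.017]
ee_rot: [0.996, 0.09, 0.0, 0.0]
ft_force: [0.4, 0.5, 0.0]
grip_width: 0.514
grasp_force: 0.0
```

```bash
python3 -m crank '[[[2,0,0,0,0,0,0],[2,0,0,0,0,0,0],[2,0,0,0,0,0,0],[2,0,0,0,0,0,0],[2,0,0,2,0,0,0],[2,0,0,5,0,0,0],[2,0,0,5,0,0,0],[2,0,0,3,0,0,0],[2,0.35,4.4,0,0,0,-1],[2,0.35,4.4,0,0,0,-1],[2,0.35,4.4,0,0,0,-1],[2,0.35,4.4,0,0,0,-1],[2,0.35,4.4,0,0,0,-1],[2,0.35,4.4,0,0,0,-1],[2,0.35,4.4,0,0,0,-1],[2,0.35,4.4,0,0,0,-1],[2,0.35,4.4,0,0,0,-1],[2,0.35,4.4,0,0,0,-1],[2,0.35,4.4,0,0,0,-1],[2,0.35,4.4,0,0,0,-0.2]]]' 60
python3 -m crank '[[[2,0,0,-2,0,0,0],[2,0,0,0,0,0,0],[2,0,0,0,0,0,0],[2,0,0,0,0,0,0]]]' 60
python3 - <<'E'
from held import *
held()
E
```

```text
clock: 44.2
position: [0.6001, 0.0521, 0.1677]
ee_rot: [1.0, -0.007, 0.0, 0.0]
ft_force: [-0.3, -0.6, -0.9]
grip_width: 0.283
grasp_force: 60.2
clock: 44.7
position: [0.6005, 0.05, 0.1476]
ee_rot: [1.0, -0.008, 0.001, 0.0]
ft_force: [-0.7, -0.6, -0.7]
grip_width: 0.287
grasp_force: 60.1
tcp [0.6005 0.05   0.1476] yaw -0.89 grip 0.287 60.1
rail top z 0.1621 far end x 0.6621 yaw -0.74 y at tcp x 0.0497
fence -0.08 [0.6618 0.6894] 605
fence -0.05 [0.6627 0.6898] 608
fence -0.02 [0.6633 0.6898] 577
fence 0.01 [0.6638 0.6792] 573
fence 0.04 [0.6642 0.6797] 572
fence 0.07 [0.6653 0.6805] 565
fence 0.1 [0.6657 0.6811] 558
fence 0.13 [0.6666 0.6816] 342
stop -0.08 [0.519  0.5344] 325
stop -0.05 [0.5321 0.5351] 48
stop 0.07 [0.522  0.5372] 49
```

```bash
python3 -m crank '[[[2,-0.13,0,-2,0,0,0],[2,0,0,-2,0,0,0],[2,0,0,-1.2,0,0,0],[2,0,0,-0.6,0,0,0],[2,0,0,-0.5,0,0,0],[2,0,0,0,0,0,0],[2,0,0,0,0,0,0]]]' 60
```

```text
clock: 45.62
position: [0.599, 0.0508, 0.084]
ee_rot: [1.0, -0.007, 0.0, 0.0]
ft_force: [0.4, -0.3, -0.9]
grip_width: 0.283
grasp_force: 60.1
```

```bash
python3 -m crank '[[[4.4,0,0,0,0,0,0],[4.4,0,0,0,0,0,0],[4.4,0,0,0,0,0,0],[4.4,0,0,3,0,0,0],[4.4,0,0,5,0,0,0],[4.4,0,0,5,0,0,0],[6,-3.5,-1.7,0,0,0,0],[6,-3.5,-1.7,0,0,0,0],[6,-3.5,-1.7,0,0,0,0],[6,-3.5,-1.7,0,0,0,0],[6,-3.5,-1.7,0,0,0,0],[6,0,-1.7,0,0,0,0],[6,0,0,0,0,0,0],[6,0,0,0,0,0,0]]]' 40
python3 - <<'E'
from h import *
print(manip.get_obs()['position'])
im,d,P,W,p=snap('wrist','k1.png'); q=P.reshape(-1,3)
s=q[(abs(q[:,0]-.425)<.03)&(abs(q[:,1]+.049)<.03)&(q[:,2]>.115)]; print('knob',len(s),np.median(s,0),cv2.minEnclosingCircle((s[:,:2]*1000).astype(np.float32)),s[:,2].max())
im,d,P,W,p=snap('top','t2.png'); q=P.reshape(-1,3)
for y in(-.058,-.004,.05):
    s=q[(abs(q[:,0]-.599)<.07)&(abs(q[:,1]-y)<.02)&(q[:,2]>.0945)&(q[:,2]<.1005)]; print('bay',len(s),np.median(s,0),cv2.minAreaRect((s[:,:2]*1000).astype(np.float32)))
cv2.imwrite('pics/t2c.png',cv2.resize(im[128:283,115:305],None,fx=3.8,fy=3.8,interpolation=cv2.INTER_CUBIC)[:,:,::-1])
E
```

```text
clock: 47.38
position: [0.4245, -0.0506, 0.2135]
ee_rot: [1.0, -0.007, 0.0, -0.0]
ft_force: [-0.5, 0.7, 0.0]
grip_width: 0.703
grasp_force: 0.0
[ 0.42447065 -0.05056099  0.21353477]
knob 10996 [ 0.43825882 -0.04078479  0.28858289] ((430.1526184082031, -48.949134826660156), 32.85987854003906) 0.2998857369617573
bay 435 [ 0.59994265 -0.05665487  0.09814647] ((602.6681518554688, -61.5864143371582), (130.39923095703125, 38.92167282104492), 3.7974531650543213)
bay 423 [ 0.59986402 -0.00470636  0.09788327] ((602.743896484375, -4.350927352905273), (29.8947811126709, 130.62307739257812), 86.60157012939453)
bay 424 [0.60016169 0.04965026 0.09815229] ((600.6686401367188, 53.17961120605469), (33.43336486816406, 135.7096405029297), 88.21936798095703)
```

View pics/t2c.png

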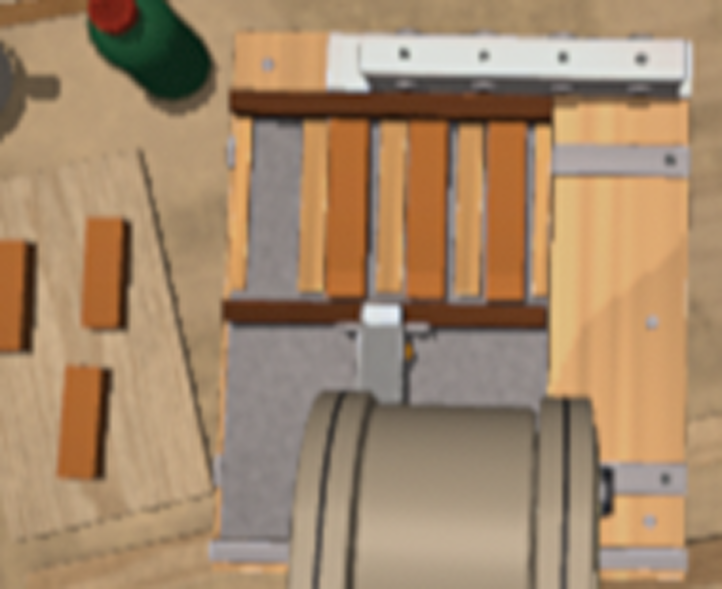

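All three longs lie in bays 1–3 (crop x≈347, 428 and 508, rows 120–298). The pin is out at (408,350) and the shorts are on the board. Next I take the knob.

```bash
python3 -m crank '[[[6,0.1,0.2,-4,0,0,0],[6,0,0,-4,0,0,0],[6,0,0,-2.5,0,0,0],[6,0,0,-2,0,0,0],[6,0,0,0,0,0,0],[6,0,0,0,0,0,0],[2,0,0,0,0,0,0],[2,0,0,0,0,0,0],[2,0,0,0,0,0,0],[2,0,0,0,0,0,0],[2,0,0,0,0,0,0]]]' 40
```

```text
clock: 48.85
position: [0.4253, -0.0489, 0.0895]
ee_rot: [1.0, -0.007, 0.001, -0.0]
ft_force: [-1.4, 1.6, 5.8]
grip_width: 0.335
grasp_force: 39.1
```

```bash
python3 -m crank '[[[2,0,-0.2,0,0,0,0],[2,0,-0.3,0,0,0,0],[2,-0.01,-0.5,0,0,0,0],[2,-0.01,-0.5,0,0,0,0],[2,-0.01,-0.5,0,0,0,0],[2,-0.01,-0.5,0,0,0,0],[2,-0.01,-0.5,0,0,0,0],[2,-0.01,-0.5,0,0,0,0],[2,-0.01,-0.5,0,0,0,0],[2,-0.01,-0.5,0,0,0,0],[2,-0.01,-0.5,0,0,0,0],[2,-0.01,-0.5,0,0,0,0],[2,-0.01,-0.5,0,0,0,0],[2,-0.01,-0.5,0,0,0,0],[2,-0.01,-0.5,0,0,0,0],[2,0,-0.5,0,0,0,0],[2,0,-0.5,0,0,0,0],[2,0,-0.5,0,0,0,0],[2,0,0,0,0,0,0],[2,0,0,0,0,0,0]]]' 60
```

```text
clock: 51.35
position: [0.4235, -0.1358, 0.0896]
ee_rot: [1.0, -0.008, 0.0, 0.001]
ft_force: [-5.2, -7.4, 7.3]
grip_width: 0.327
grasp_force: 59.4
```

```bash
python3 -m crank '[[[2,0,-0.15,0,0,0,0],[2,0,-0.15,0,0,0,0],[2,0,0,0,0,0,0],[2,0,0,0,0,0,0]]]' 60
```

```text
clock: 51.85
position: [0.4234, -0.1379, 0.0896]
ee_rot: [1.0, -0.008, 0.0, 0.0]
ft_force: [-5.6, -1.7, 8.5]
grip_width: 0.331
grasp_force: 59.5
```

```bash
python3 -m crank '[[[2,0,-0.1,0,0,0,0],[2,0,0,0,0,0,0],[6,0,0,0,0,0,0],[6,0,0,0,0,0,0],[6,0,0,0,0,0,0],[6,0,0,4,0,0,0],[6,0,0,5,0,0,0],[6,0,0,5,0,0,0],[6,0,-4,0,0,0,0],[6,0,-5,0,0,0,0],[6,0,-5,0,0,0,0],[6,0,-5,0,0,0,0],[6,0,0,0,0,0,0],[6,0,0,0,0,0,0]]]' 60
python3 - <<'E'
from h import *
o=manip.get_obs(); print(o['position'],o['ft_force'])
im,d,P,W,p=snap('top'); q=P.reshape(-1,3); z=np.load('/tmp/top0.npz')['P'].reshape(-1,3)
for Q,y in((z,-.049),(q,-.139)):
    s=Q[(abs(Q[:,0]-.425)<.03)&(abs(Q[:,1]-y)<.03)&(Q[:,2]>.114)&(Q[:,2]<.13)]; print('knob',len(s),np.median(s,0),cv2.minEnclosingCircle((s[:,:2]*1000).astype(np.float32)))
    t=Q[(abs(Q[:,0]-.48)<.02)&(abs(Q[:,1]-y-.073)<.025)&(Q[:,2]>.117)&(Q[:,2]<.126)]; print('tube y',np.percentile(t[:,1],[2,98]),np.median(t[:,1]))
for y in(-.058,-.004,.05):
    y-=.09; s=q[(abs(q[:,0]-.599)<.07)&(abs(q[:,1]-y)<.02)&(q[:,2]>.0945)&(q[:,2]<.1005)]; print('bay',len(s),np.median(s,0))
cv2.imwrite('pics/t3c.png',cv2.resize(im[118:293,95:400],None,fx=2.6,fy=2.6,interpolation=cv2.INTER_CUBIC)[:,:,::-1])
E
```

```text
clock: 53.6
position: [0.4236, -0.3276, 0.2283]
ee_rot: [1.0, -0.007, -0.0, -0.0]
ft_force: [-0.4, 1.1, 0.4]
grip_width: 0.702
grasp_force: 0.0
[ 0.42362174 -0.32764597  0.22827338] [-0.4482027   1.05813911  0.37474095]
knob 114 [ 0.42470561 -0.04983704  0.12170966] ((425.10418701171875, -48.996482849121094), 14.85466480255127)
tube y [0.00998026 0.03968791] 0.024714965997509705
knob 111 [ 0.4242629  -0.13911752  0.12178748] ((423.30615234375, -138.52638244628906), 14.521485328674316)
tube y [-0.07973372 -0.05224153] -0.06479729200699072
bay 426 [ 0.59720415 -0.1474093   0.09840648]
bay 410 [ 0.59730863 -0.09288112  0.09821812]
bay 427 [ 0.59981378 -0.04078627  0.09821296]
```

View pics/t3c.png

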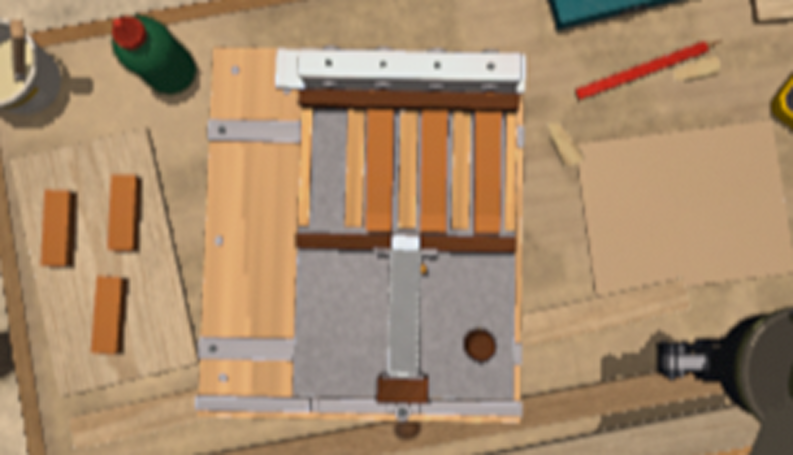

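The pallet has travelled about 89.5 mm and sits at the guide block. The pin is out, the longs lie flat in their bays and the three shorts are on the board. The bottle and pencil are where they were, so I'm handing in.

```bash
python3 -c "
from workcell import job
print(job.hand_in())"
```

```text
the job is handed in; nothing more can be done
None
```

The changeover is done and handed in, but the system returned no verdict: three short rails on the board, stop at the next hole with its pin out, three long rails in bays 1–3, and pallet at the boring station (about 89.5 mm of travel).

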